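Third hand: hold a ukulele neck heel against the sprung jaw

TASK

Be the luthier's third hand: pick up the ukulele neck blank (the stick with the block-shaped heel at one end), lay it flat on the wooden bed of the green fixture with its heel towards the sprung wooden pad, and press the heel squarely and centrally against the pad, with a gentle steady push of about 9 N, so that the pad is driven about halfway back on its springs and never all the way to its stop. Finish while still holding it there, pressed and still, so that someone can drive the screws; do not let go. Leave the plain stick, the jar and the screwdriver where they are.

Things in the scene. Friction and masses are not known exactly. Their poses are not given: they have to be found in the camera images.
- neck: loose dark wood neck blank, 0.12-0.24 kg, 210 mm long, lying flat. Shaft 34 wide (y), 28 high, x = -120 to 50 mm; heel block at the +x end: x = 50 to 90 mm, 56 wide, 50 high. Flat underside. Origin on the underside on the middle line, 90 mm behind the heel's end face, 8 mm from the centre of mass: grip the shaft here, across its width. x points to the heel, z up
- neck_heel (a point): centre of the heel's flat end face, which is to be pressed on the pad: 90 mm along neck x, 25 mm above the neck's underside
- fixture: fixed green iron fixture. Origin at bench height on its middle line; x points along the bed to the pad and back jaw (the pressing direction), z up. Wooden bed 100 mm wide, flat top 20 mm above the bench, from x = -95 mm to under the pad; iron base plate under it. Back jaw x = 128 to 162 mm, 100 wide, 76 high, bolt heads to 93 mm
- pad: upright wooden pad, 60 mm wide, 50 high, 19 thick, sliding along fixture x, sprung towards the neck. Origin: centre of its pressing face, which looks along -x; axes as the fixture's. At rest the face is at fixture x = 85 mm, its centre 47 mm above the bench, lower edge 2 mm above the bed
- pad_travel (a joint): how far the pad is pushed back, m: 0 at rest, 0.020 at its hard stop, about 0.010 is wanted. The springs resist with about 3 N at 0, plus 0.6 N per mm: 6 N at 5 mm, 9 N at 10 mm, 12 N at 15 mm
- stick: bystander: loose plain dark wooden stick without a heel, 210 x 34 x 28 mm, x along it, origin at the centre of its underside; it and the neck may have changed places
- jar: bystander: loose amber glass jar, 60 mm across, 90 mm high; origin at the centre of its base
- screwdriver: bystander: loose screwdriver lying on the bench, x along it
There are look-alikes about, which are no part of the job. What is shaped like the neck but turquoise is not meant.

How it is judged (in metres and radians):
At the end, for the whole second after the job is handed in: At the end, for 1 s: fingers on the neck (over 2 N); pad back 5 to 15 mm; neck presses the pad with 5 to 13 N; heel face on the pad, centred within 8 mm; neck square and level within 4 degrees, underside on the bed (-4 to +5 mm), slower than 10 mm/s (value of joint pad_travel between 0.005 and 0.015 m and contact force between neck and pad between 5 and 13 N and x of neck_heel in the frame of pad between -0.004 and 0.006 m and y of neck_heel in the frame of pad between -0.008 and 0.008 m and z of neck in the frame of fixture between 0.016 and 0.025 m and angle between the x axis of neck and the x axis of fixture, either way round below 0.07 rad and angle between neck's own z axis and vertical below 0.07 rad and contact force between the fingers and neck above 2 N and linear speed of neck below 0.01 m/s); the arm keeps its last pose, push and grip.
It fails at once if the pad is driven to its hard stop (beyond 18.5 mm) (value of joint pad_travel above 0.0185 m).
It fails at once if the plain stick is moved more than 25 mm (distance of stick from where it was at the start of the episode above 0.025 m).
It fails at once if the jar is moved more than 25 mm (distance of jar from where it was at the start of the episode above 0.025 m).
It fails at once if the screwdriver is moved more than 25 mm (distance of screwdriver from where it was at the start of the episode above 0.025 m).
It also fails if it takes over 37 s, if anything falls off the work surface, if the arm or the gripper's body presses on something with over 40 N, if the wrist force passes 120 N, or if a joint passes its speed limit or range.

ROBOT

A 7-joint arm with a two-finger parallel gripper is mounted at the origin on the work surface. World frame = base frame: x ahead of the robot, y to its left, z up, the work surface at z = 0. Lengths are in m, angles in degrees, forces in N, time in s.
With the tool pointing down it reaches from about 0.425 to 0.875 m from the base axis. Payload 4.7 kg.
Tool frame: the origin (TCP) lies on the mounting face of the last link; the fingertips stand 182 mm ahead of it and the grasp point (between the pads) lies env.grip_depth ahead of it (env.grip_depth is the distance from the TCP to the grasp point, in m); x points along the fingers, y is the direction in which the jaws open and shut, and the axes are right-handed (so a half turn about x gives the same grasp; the last joint's range is limited). The gripper opens to 87 mm and grips with 3 to 60 N. Pads are 19 mm wide; open, the fingers measure 117 mm over their backs; the gripper's body (75 mm by 190 mm) begins 51 mm behind the grasp point.
Start: joints at [66.297, 18.392, -4.016, 83.108, 1.295, 78.541, -3.26], TCP at [0.27, -0.591, 0.405] pointing down, gripper open.
Joint ranges: [-163.93, 163.93], [-17.29, 119.83], [-79.2, 71.16], [3.27, 140.29], [-89.18, 269.18], [5.43, 117.66], [-154.24, 154.24]. Speed limits (degrees/s): [147.25, 147.25, 180, 180, 180, 180, 180].

INTERFACE

Orientations are given as [roll, pitch, yaw] about the fixed x, y, z axes, in that order (R = Rz(yaw) Ry(pitch) Rx(roll)).
In Python, from cell import sensors, viewer, env gives the robot as it stands.
- The arm moves only by the tool carry_out, never from a script. Its argument "moves" is a list of rows, each a list of 4 numbers: the shift along the world's x, y, z in cm, then the turn about the world's z in rad. In form: [[tx, ty, tz, spin], ...]. A call has 1 to 12 rows; each row shifts and turns the pose as measured when the row begins; what a row does not reach is not made up. A row lasts 1/10 s, in which the tool goes at most 50 mm and 8.59 degrees, less where a joint would pass 70% of its speed; a pose out of reach is approached as far as the arm can. A call with a gripper value outside its range is refused whole. "hand" is the finger opening in cm, from 0 to 8.7, set as the call begins (left out, the last holds). The fingers move at their own pace and stop on an object; "force" is the grip in N (left out, the last holds). Time passes only in rows, so rows that do not move let the fingers close. It gives the time, the measured TCP pose, the force and the opening at its end, in the units of the state.
- sensors.get_obs(): the state, without advancing time (a new reading comes with each control period).
- viewer.read_camera(name): name is "scene" or "side" or "wrist"; returns the picture (480x640x3 uint8, red, green, blue); there is no depth.
- viewer.camera_model(name): a dict with "K" (3x3 intrinsics, pixels), "dist_coeffs" ([k1, k2, p1, p2, k3] as OpenCV has them; the pictures are not rectified), "extrinsics" (4x4, takes a point from world to camera coordinates). Camera axes: x right, y down, z forward; pixel columns grow to the right and rows downward; lengths in m; the calibration is good to about 2 mm. A picture is of the moment at which its call begins: read the wrist's pose just before it. camera_model takes no time and is no camera call; for the wrist camera it gives the pose at the moment of the call.
- env.sign_off(): hands the job in, once; it reports no verdict.
The state is a dict: "time_s": time; "qpos": joint angles; "joint_velocities": joint speeds; "effort": joint torques, N m; "tool_pos": TCP position; "tool_rot": TCP orientation; "force": force on the tool from outside, world axes, zero at the start; "wrist_torque": the same for the moment, N m; "grip_width": finger opening in m.
Only numpy, scipy, OpenCV 4.12 (cv2) and the standard library are available. Lean on these libraries where they do the work, as an engineer would, in place of code of your own. Each camera call takes 0.05 s, during which the arm holds its last target. There are 200 camera calls.

## Working session

There is one attempt and no reset: what is moved stays moved. The work goes in short steps, Python scripts to look and compute and a tool call to move; the robot and the scene stay as the last step left them, time stands still between calls to the robot, and variables do not carry over. Pictures are saved under pics/ and viewed, about 8 in all and at most 12, crops included, and the job is handed in when it is done.

Besides the shell and the picture viewer there is one more tool, called after "Request:" as name([rows], argument=value, ...), one row to a line, values as JSON. carry_out: Moves the arm, as the interface text tells. Its arguments: {"type":"object","properties":{"moves":{"type":"array"},"hand":{"type":"number"},"force":{"type":"number"}},"required":["moves"]}

```bash
ls; mkdir -p pics
python3 - <<'E'
from cell import sensors, viewer, env
import cv2,json
o=sensors.get_obs();print(o,env.grip_depth)
for n in("scene","side","wrist"):
    m=viewer.camera_model(n);print(n,m)
    cv2.imwrite(f"pics/{n}0.png",viewer.read_camera(n)[:,:,::-1])
E
```

```text
pics
{'time_s': 0.0, 'qpos': array([66.29584572, 18.4385912 , -4.01745262, 83.17497933,  1.29484601,
       78.53972104, -3.25886785]), 'joint_velocities': array([-0.01736234,  0.04135117,  0.05516499, -0.08511276, -0.09894116,
        0.04270752, -0.02974848]), 'effort': array([-4.98085483e-04, -4.91291392e+01, -4.04096385e-01, -3.12528384e+01,
       -6.39036368e-02,  4.38928034e-02,  1.81639948e-04]), 'tool_pos': array([ 0.26957774, -0.59123704,  0.40366607]), 'tool_rot': array([-87.37539306,  89.8918368 , 117.14143702]), 'force': array([0.27952128, 0.02397391, 0.17486788]), 'wrist_torque': array([-0.0507508 , -0.00046571,  0.07068093]), 'grip_width': 0.08705927338556801} 0.1635
scene {'K': array([[517.50187668,   0.        , 323.29867769],
       [  0.        , 517.50187668, 238.02284178],
       [  0.        ,   0.        ,   1.        ]]), 'dist_coeffs': array([0.00310956, 0.        , 0.        , 0.        , 0.        ]), 'extrinsics': array([[ 0.18945051,  0.98181485,  0.01216992, -0.06917097],
       [ 0.60222498, -0.10639779, -0.79120451, -0.26270089],
       [-0.77552149,  
[... 523 characters left out ...]
06, -0.7664467 ,  1.05071576],
       [ 0.        ,  0.        ,  0.        ,  1.        ]])}
wrist {'K': array([[376.98798561,   0.        , 316.54179932],
       [  0.        , 376.98798561, 230.90676347],
       [  0.        ,   0.        ,   1.        ]]), 'dist_coeffs': array([0.01328268, 0.        , 0.        , 0.        , 0.        ]), 'extrinsics': array([[ 4.15663886e-01, -9.09517875e-01, -8.76653720e-04,
        -6.49595370e-01],
       [-8.75868429e-01, -4.00544946e-01,  2.69106376e-01,
        -3.31319135e-02],
       [-2.45108199e-01, -1.11089969e-01, -9.63110061e-01,
         3.90327280e-01],
       [ 0.00000000e+00,  0.00000000e+00,  0.00000000e+00,
         1.00000000e+00]])}
```

View pics/scene0.png

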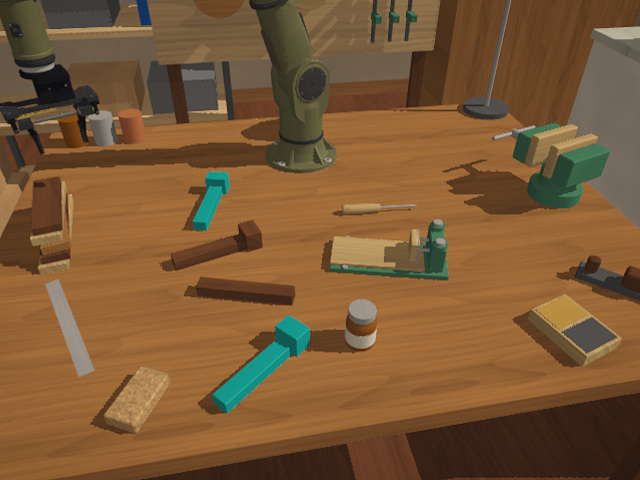

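View pics/side0.png

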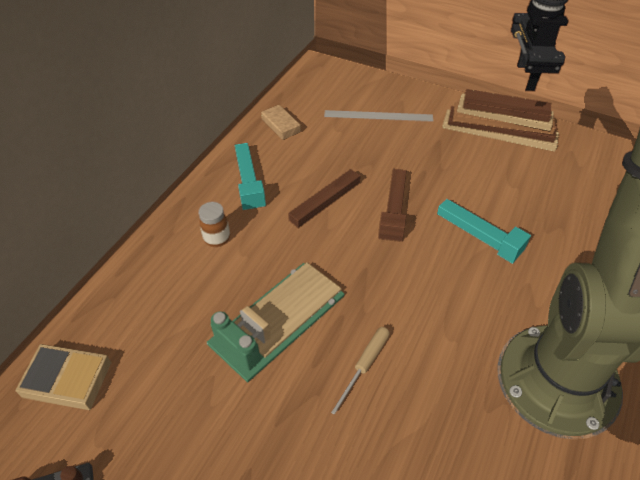

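The scene view shows these candidates:
- Dark brown with a heel block at (215,247), heel at about (250,235).
- Plain dark stick at (245,291).
- Turquoise neck shapes at (210,200) and (262,365).

The dark one with the heel fits the description. I'll confirm it in an enlarged crop.

```bash
cat > h.py <<'E'
import numpy as np,cv2
from cell import viewer
def ray(name,px,z,m=None):
    """pixels (N,2) -> world points on plane z"""
    m=m or viewer.camera_model(name)
    n=cv2.undistortPoints(np.float64(px).reshape(-1,1,2),m["K"],m["dist_coeffs"])[:,0]
    E=m["extrinsics"];R,t=E[:3,:3],E[:3,3]
    d=np.c_[n,np.ones(len(n))]@R;c=-R.T@t
    return c+d*((z-c[2])/d[:,2])[:,None]
def proj(name,P,m=None):
    m=m or viewer.camera_model(name);E=m["extrinsics"]
    return cv2.projectPoints(np.float64(P).reshape(-1,3),cv2.Rodrigues(E[:3,:3])[0],E[:3,3],m["K"],m["dist_coeffs"])[0][:,0]
E
python3 - <<'E'
import cv2
a=cv2.imread("pics/side0.png")[155:395,190:450]
b=cv2.imread("pics/scene0.png")
cv2.imwrite("pics/c1.png",cv2.resize(a,None,fx=2.5,fy=2.5,interpolation=cv2.INTER_CUBIC))
cv2.imwrite("pics/c2.png",cv2.resize(b[205:305,160:460],None,fx=2.66,fy=2.66,interpolation=cv2.INTER_CUBIC))
E
```

```text
(no output)
```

View pics/c1.png

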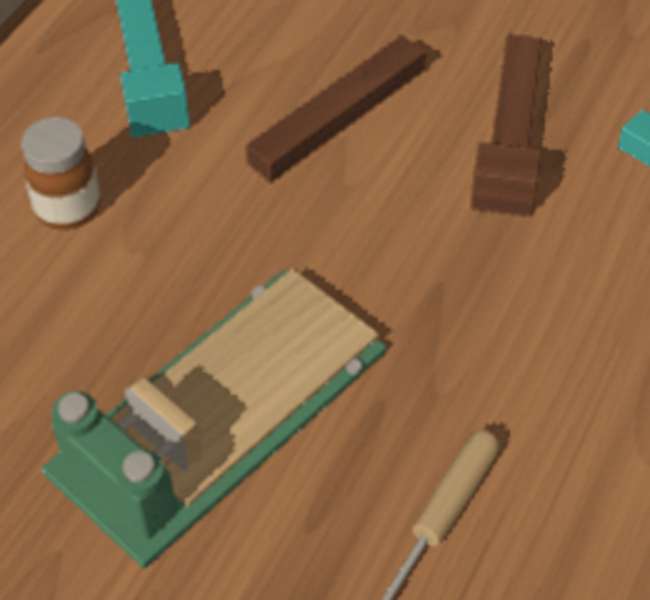

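The crop confirms it: the neck (heel at crop (506,180), shaft end at (524,37)), a plain stick with no heel at (340,110), and the fixture bed end corners at (293,270) and (378,335). I'll measure both from these.

Run:
```python
from h import *
c=lambda p:np.array(p)/2.5+[190,155]
A=lambda v:np.degrees(np.arctan2(v[1],v[0]))
bed=ray("side",c([(293,270),(378,335),(165,375),(200,497)]),.02)
print("bed",bed.round(4),"width",np.linalg.norm(bed[0]-bed[1]))
mid=(bed[0]+bed[1])/2
w=bed[1]-bed[0]
print("mid",mid,"edge dir",A(w),"left edge dir",A(bed[2]-bed[0]), "right",A(bed[3]-bed[1]))
pl=ray("side",c([(385,347),(145,565),(43,467)]),.006);print("plate",pl.round(4),A(pl[1]-pl[0]))
pad=ray("side",c([(138,381),(195,430)]),.072);print("padtop",pad.round(4),np.linalg.norm(pad[1]-pad[0]),A(pad[1]-pad[0]))
bolt=ray("side",c([(74,406),(138,465)]),.093);print("bolts",bolt.round(4),bolt.mean(0),A(bolt[1]-bolt[0]))
e=ray("side",c([(507,36),(541,38)]),.028);print("neck end",e.round(4),np.linalg.norm(e[1]-e[0]))
# dark masks in both views
for n,box,z in(("side",(370,160,420,250),.028),("scene",(160,215,270,275),.028)):
    im=cv2.imread(f"pics/{n}0.png");h=cv2.cvtColor(im,cv2.COLOR_BGR2HSV)
    x0,y0,x1,y1=box;s=h[y0:y1,x0:x1];print(n,"V pct",np.percentile(s[...,2],[2,10,30,50,80]))
    m=(s[...,2]<105).astype(np.uint8)
    k,l,st,ce=cv2.connectedComponentsWithStats(m);i=1+st[1:,4].argmax();print(st[i],ce[i]+[x0,y0])
    print(ray(n,[ce[i]+[x0,y0]],.025).round(4))
ht=ray("side",c([(478,145),(540,148),(474,182),(536,186)]),.05);print("heel top",ht.round(4),ht.mean(0))
hb=ray("side",c([(474,210),(533,213)]),0.0);print("heel bottom front",hb.round(4),np.linalg.norm(hb[1]-hb[0]),A(hb[1]-hb[0]))
```

```text
bed [[ 0.5466 -0.0159  0.02  ]
 [ 0.4525  0.0127  0.02  ]
 [ 0.5887  0.1251  0.02  ]
 [ 0.5078  0.2081  0.02  ]] width 0.09836743094657983
mid [ 0.49953914 -0.00163203  0.02      ] edge dir 163.10228647026753 left edge dir 73.38698400656786 right 74.1955707155238
plate [[0.4461 0.012  0.006 ]
 [0.5205 0.2696 0.006 ]
 [0.6354 0.2346 0.006 ]] 73.88494972002708
padtop [[0.5817 0.1666 0.072 ]
 [0.5211 0.1845 0.072 ]] 0.06318753366736815 163.57313467328402
bolts [[0.6027 0.2172 0.093 ]
 [0.5346 0.2381 0.093 ]] [0.56865415 0.22768431 0.093     ] 162.9445369188943
neck end [[ 0.492  -0.3606  0.028 ]
 [ 0.4612 -0.3729  0.028 ]] 0.03315583738780094
side V pct [ 79.  90. 101. 142. 151.]
[   9    9   37   72 1604] [397.74812968 208.53241895]
[[ 0.4326 -0.2463  0.025 ]]
scene V pct [ 59.  85. 109. 155. 162.]
[   0    6  102   50 1424] [218.71207865 249.38061798]
[[ 0.4657 -0.2685  0.025 ]]
heel top [[ 0.4537 -0.1939  0.05  ]
 [ 0.403  -0.2153  0.05  ]
 [ 0.4396 -0.1518  0.05  ]
 [ 0.3896 -0.1717  0.05  ]] [ 0.42144751 -0.18316834  0.05      ]
heel bottom front [[ 0.4405 -0.1632  0.    ]
 [ 0.3916 -0.1837  0.    ]] 0.05304652009637477 -157.23442318762258
```

View pics/c2.png

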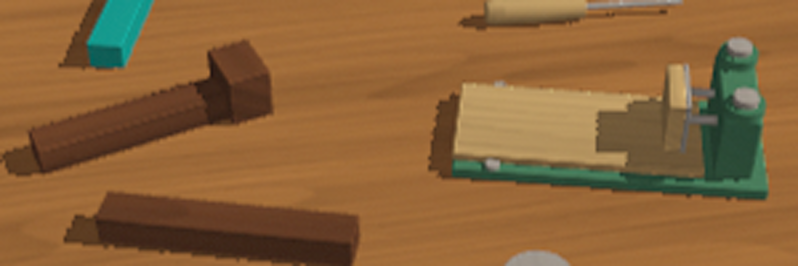

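Fixture origin is about (0.527, 0.089) with yaw 73.5°. The bed end, bolts and pad all agree. The neck origin is about (0.441, −0.253) with yaw ≈107.5°, and its measured length is 208 mm against 210 mm. Next: the jar's clearance and the tool's jaw direction.

Run:
```python
from h import *
from cell import sensors
from scipy.spatial.transform import Rotation as R
c=lambda p:np.array(p)/2.5+[190,155]
print("jar lid",ray("side",c([(53,138)]),.09),"base",ray("side",c([(66,222)]),0))
M=R.from_euler("xyz",sensors.get_obs()["tool_rot"],degrees=True).as_matrix()
print(M.round(3),"jaw yaw",np.degrees(np.arctan2(M[1,1],M[0,1])))
```

```text
jar lid [[ 0.7707008  -0.00300927  0.09      ]] base [[ 7.62235611e-01  1.36653002e-02 -1.11022302e-16]]
[[-0.001  0.415 -0.91 ]
 [ 0.001 -0.91  -0.415]
 [-1.    -0.001  0.   ]] jaw yaw -65.49015148563595
```

Request:
carry_out([
  [1.45, 2.8, -0.9, 0.12],
  [1.45, 2.8, -0.9, 0.12],
  [1.45, 2.8, -0.9, 0.12],
  [1.45, 2.8, -0.9, 0.12],
  [1.45, 2.8, -0.9, 0.12],
  [1.45, 2.8, -0.9, 0.12],
  [1.45, 2.8, -0.9, 0.12],
  [1.45, 2.8, -0.9, 0.12],
  [1.45, 2.8, -0.9, 0.12],
  [1.45, 2.8, -0.9, 0.12],
  [1.45, 2.8, -0.9, 0.12],
  [1.45, 2.8, -0.9, 0.12],
], hand=8.7, force=25)

```text
time_s: 1.35
tool_pos: [0.4428, -0.2456, 0.2895]
tool_rot: [-42.9, 89.8, -113.2]
force: [-0.0, 0.8, 0.9]
grip_width: 0.0872
```

Request:
carry_out([
  [0, 0, 0, 0],
  [0, 0, 0, 0],
])

```text
time_s: 1.55
tool_pos: [0.4442, -0.2405, 0.288]
tool_rot: [-101.6, 89.8, -171.3]
force: [-0.7, -1.2, 0.2]
grip_width: 0.087
```

Run:
```python
from h import *
from cell import sensors
from scipy.spatial.transform import Rotation as R
o=sensors.get_obs();M=R.from_euler("xyz",o["tool_rot"],degrees=True).as_matrix()
print(o["tool_pos"],o["force"],"jaw",np.degrees(np.arctan2(M[1,1],M[0,1])),M[:,0])
m=viewer.camera_model("wrist");im=viewer.read_camera("wrist")[:,:,::-1].copy()
np.save("w1.npy",m,allow_pickle=True);cv2.imwrite("pics/w1.png",im)
```

```text
[ 0.44423168 -0.24045264  0.28800957] [-0.70315499 -1.18118376  0.16370109] jaw 20.29890737247653 [-3.21054231e-03 -4.92811170e-04 -9.99994725e-01]
```

View pics/w1.png

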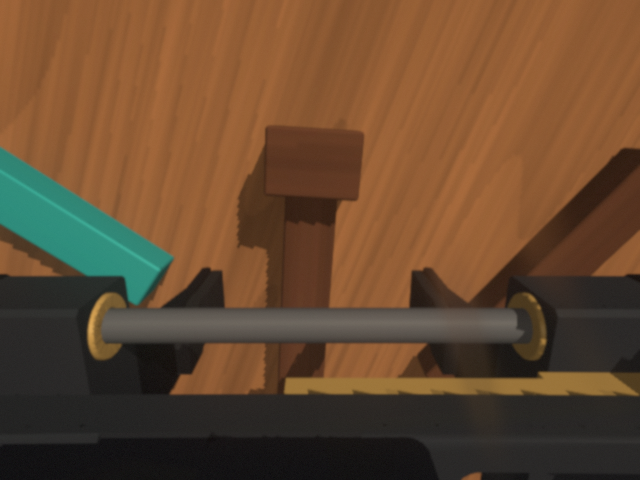

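The wrist view shows the heel top with corners (267,127), (363,132), (358,199) and (265,193). The shaft edges at row 240 are about 284 and 334.

Run:
```python
from h import *
m=np.load("w1.npy",allow_pickle=True).item()
A=lambda v:np.degrees(np.arctan2(v[1],v[0]))
p=ray("",[(267,127),(363,132),(358,199),(265,193)],.05,m)
d=[np.linalg.norm(p[i]-p[(i+1)%4]) for i in range(4)];print(p.round(4),np.round(d,4))
print(A(p[1]-p[0])+90,A(p[2]-p[3])+90,A(p[0]-p[3]),A(p[1]-p[2]))
s=ray("",[(286,203),(282,296),(335,203),(329,296)],.028,m);print(s.round(4),A(s[0]-s[1]),A(s[2]-s[3]))
y=np.radians(np.mean([A(p[1]-p[0])+90,A(p[2]-p[3])+90,A(p[0]-p[3]),A(p[1]-p[2])]))
u=np.array([np.cos(y),np.sin(y)]);print(np.degrees(y),"origin",(p.mean(0)[:2]-.07*u))
```

```text
[[ 0.3925 -0.1821  0.05  ]
 [ 0.4438 -0.166   0.05  ]
 [ 0.4555 -0.2022  0.05  ]
 [ 0.4031 -0.2179  0.05  ]] [0.0538 0.0381 0.0547 0.0373]
107.47492118624774 106.64598724671818 106.48557244262324 107.85569006258929
[[ 0.4164 -0.224   0.028 ]
 [ 0.4353 -0.2873  0.028 ]
 [ 0.4462 -0.213   0.028 ]
 [ 0.466  -0.2758  0.028 ]] 106.6854293781897 107.46641315093258
107.1155427345446 origin [ 0.44434436 -0.25895569]
```

Request:
carry_out([
  [0, -0.6, -1.5, -0.028],
  [0, -0.6, -2, -0.028],
  [0, -0.5, -2, 0],
  [0, 0, -1.5, 0],
  [0, 0, -1, 0],
  [0, 0, 0, 0],
])

```text
time_s: 2.2
tool_pos: [0.4403, -0.2664, 0.202]
tool_rot: [-64.5, 89.7, -138.9]
force: [-0.3, -0.4, -0.3]
grip_width: 0.087
```

Request:
carry_out([
  [0.3, 0.6, -0.7, 0.02],
  [0.05, 0.1, -0.5, 0],
  [0, 0, -0.2, 0],
  [0, 0, 0, 0],
])

```text
time_s: 2.6
tool_pos: [0.4444, -0.2598, 0.1878]
tool_rot: [-40.3, 89.7, -113.5]
force: [-0.1, -0.1, 0.3]
grip_width: 0.0872
```

Request:
carry_out([
  [0, 0, 0, 0],
  [0, 0, 0, 0],
  [0, 0, 0, 0],
  [0, 0, 0, 0],
  [0, 0, 0, 0],
  [0, 0, 0, 0],
  [0, 0, 0, 0],
  [0, 0, 0, 0],
], hand=2.5, force=30)

```text
time_s: 3.4
tool_pos: [0.445, -0.2601, 0.1894]
tool_rot: [-15.5, 89.6, -88.6]
force: [-0.8, -0.4, 0.9]
grip_width: 0.0338
```

Request:
carry_out([
  [0, 0, 1, 0],
  [0, 0, 2, 0],
  [0, 0, 2.5, 0],
  [0, 0, 2, 0],
  [0, 0, 0, 0],
])

```text
time_s: 3.9
tool_pos: [0.4439, -0.2591, 0.2672]
tool_rot: [-50.9, 89.7, -124.0]
force: [1.1, -0.7, -1.5]
grip_width: 0.0338
```

Request:
carry_out([
  [0.4, 1.5, 0, -0.04],
  [0.7, 3, 0, -0.06],
  [0.7, 3, 0, -0.06],
  [0.7, 3, 0, -0.06],
  [0.7, 3, 0, -0.06],
  [0.7, 3, 0, -0.06],
  [0.7, 3, 0, -0.06],
  [0.7, 3, 0, -0.06],
  [0.7, 3, 0, -0.06],
  [0.5, 2, 0, -0.04],
  [0.2, 1, 0, 0],
  [0, 0, 0, 0],
])

```text
time_s: 5.1
tool_pos: [0.5063, 0.0361, 0.2591]
tool_rot: [-78.6, 89.1, 174.7]
force: [0.3, -0.0, -1.8]
grip_width: 0.0336
```

Run:
```python
from h import *
from cell import sensors
o=sensors.get_obs();print(o["tool_pos"],o["tool_rot"],o["force"])
m=viewer.camera_model("wrist");im=viewer.read_camera("wrist")[:,:,::-1].copy()
np.save("w2.npy",m,allow_pickle=True);cv2.imwrite("pics/w2.png",im)
```

```text
[0.50625572 0.03614259 0.25909544] [-78.58078686  89.14879403 174.68625597] [ 0.25936266 -0.02931922 -1.75415605]
```

View pics/w2.png

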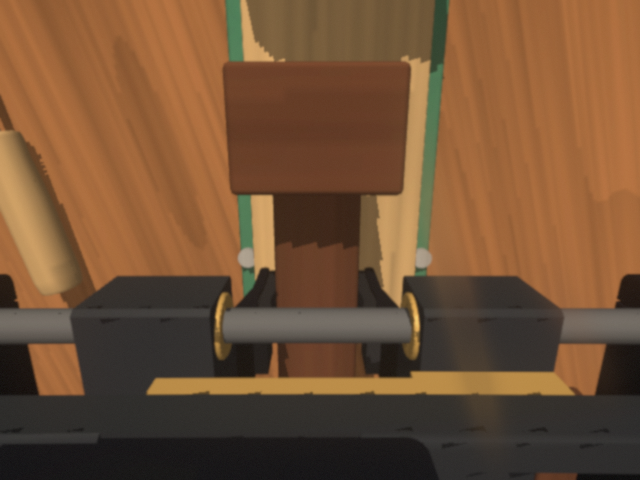

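The heel top has corners (224,63), (409,62), (403,193) and (231,193). The bed edges run about (243,0)–(252,240) on the left and (434,0)–(415,250) on the right, and the two bolts are at (246,258) and (422,258). Next I'll work out the lateral offset.

Run:
```python
from h import *
m=np.load("w2.npy",allow_pickle=True).item();im=cv2.imread("pics/w2.png")
A=lambda v:np.degrees(np.arctan2(v[1],v[0]))
hsv=cv2.cvtColor(im,cv2.COLOR_BGR2HSV)
g=cv2.inRange(hsv,(55,80,20),(90,255,255))
L=[];Rr=[]
for v in list(range(2,55,4))+list(range(200,245,4)):
    x=np.where(g[v])[0];l=x[(x>215)&(x<262)];r=x[(x>400)&(x<460)]
    if len(l)>2 and len(r)>2: L.append((l.max()+.5,v));Rr.append((r.min()-.5,v))
l=ray("",L,.02,m);r=ray("",Rr,.02,m)
print(len(L),L[0],L[-1],Rr[0],Rr[-1],"widths",np.linalg.norm(l-r,axis=1).round(4)[[0,-1]])
mid=(l+r)/2;fl=cv2.fitLine(np.float32(mid[:,:2]),cv2.DIST_HUBER,0,.01,.01).ravel();fl[:2]*=np.sign(fl[1])
print("fixture yaw",A(fl[:2]),A(l[0]-l[-1]),A(r[0]-r[-1]))
p=ray("",[(224,62),(409,62),(403,194),(231,194)],.121,m)
print("sizes",[np.linalg.norm(p[i]-p[(i+1)%4]).round(4) for i in range(4)])
f=(p[0]+p[1])/2;b=(p[2]+p[3])/2
print("neck yaw",A(p[1]-p[0])+90,A(p[2]-p[3])+90,A(f-b),"heel centre",p.mean(0).round(4),"front",f.round(4))
n=np.array([-fl[1],fl[0]]);print("heel lateral(+left)",(f[:2]-fl[2:])@n,(b[:2]-fl[2:])@n)
ff=np.array([.527,.089]);print("fixture est. lateral",(ff-fl[2:])@n,"heel front fixture x",(f[:2]-ff)@fl[:2])
print("TCP lateral",(np.array([.5063,.0361])-fl[2:])@n)
```

```text
1 (np.float64(238.5), 6) (np.float64(238.5), 6) (np.float64(436.5), 6) (np.float64(436.5), 6) widths [0.1018 0.1018]
fixture yaw 105.41649 0.0 0.0
sizes [np.float64(0.0534), np.float64(0.0384), np.float64(0.0546), np.float64(0.0387)]
neck yaw 73.19514930946309 73.45834614348402 73.54093337254272 heel centre [0.5251 0.1051 0.121 ] front [0.5306 0.1235 0.121 ]
heel lateral(+left) 0.029672592712557372 0.05001710666381393
fixture est. lateral 0.04231801471358367 heel front fixture x 0.03235126150488349
TCP lateral 0.07633579878455235
```

Run:
```python
from h import *
m=np.load("w2.npy",allow_pickle=True).item();im=cv2.imread("pics/w2.png").astype(int)
A=lambda v:np.degrees(np.arctan2(v[1],v[0]))
g=(im[...,1]-im[...,2]>8)
L=[];Rr=[]
for v in list(range(2,55,4))+list(range(200,240,4)):
    x=np.where(g[v])[0];l=x[(x>215)&(x<262)];r=x[(x>400)&(x<460)]
    if len(l)>2 and len(r)>2: L.append((l.max()+.5,v));Rr.append((r.min()-.5,v))
l=ray("",L,.02,m);r=ray("",Rr,.02,m)
print(len(L),L[0],L[-1],Rr[0],Rr[-1],"widths",np.linalg.norm(l-r,axis=1).round(4)[[0,-1]])
print("yaw",A(l[0]-l[-1]),A(r[0]-r[-1]))
mid=(l+r)/2;fl=cv2.fitLine(np.float32(mid[:,:2]),cv2.DIST_HUBER,0,.01,.01).ravel().astype(float);fl[:2]*=np.sign(fl[1])
print("mid yaw",A(fl[:2]))
n=np.array([-fl[1],fl[0]])
for k,q in dict(front=(.5306,.1235),centre=(.5251,.1051),fix0=(.527,.089),tcp=(.5063,.0361)).items():print(k,"lateral",((np.array(q)-fl[2:])@n).round(4))
```

```text
24 (np.float64(239.5), 2) (np.float64(251.5), 236) (np.float64(435.5), 2) (np.float64(417.5), 236) widths [0.1005 0.1006]
yaw 73.36090686775982 73.3866465349671
mid yaw 73.43550292832346
front lateral 0.0093
centre lateral 0.0093
fix0 lateral 0.0029
tcp lateral 0.0077
```

The fixture yaw comes out at 73.4° and its width at 100.5 mm, against 100 mm given. The neck is 9 mm left of the middle line, square to 0.1°, and about 53 mm short of the pad. I'll shift it right by 8.5 mm, advance 28 mm and lower it.

Request:
carry_out([
  [0.4, 0.6, 0, 0],
  [0.6, 0.9, 0, 0],
  [0.5, 0.7, -0.5, 0],
  [0, 0, -1, 0],
  [0, 0, -1, 0],
  [0, 0, -0.8, 0],
  [0, 0, 0, 0],
  [0, 0, 0, 0],
])

```text
time_s: 5.95
tool_pos: [0.5217, 0.0534, 0.221]
tool_rot: [-68.6, 88.9, -175.7]
force: [-0.2, -0.3, -1.3]
grip_width: 0.0336
```

Run:
```python
from h import *
from cell import sensors
o=sensors.get_obs();print(o["tool_pos"],o["tool_rot"],o["force"],o["wrist_torque"])
m=viewer.camera_model("wrist");im=viewer.read_camera("wrist")[:,:,::-1].copy()
np.save("w3.npy",m,allow_pickle=True);cv2.imwrite("pics/w3.png",im)
cv2.imwrite("pics/s3.png",viewer.read_camera("side")[:,:,::-1])
```

```text
[0.52173158 0.05336742 0.22098861] [ -68.57071186   88.90936181 -175.74567498] [-0.16179736 -0.3340292  -1.2604569 ] [-0.0169904  -0.15422727 -0.02597932]
```

View pics/w3.png

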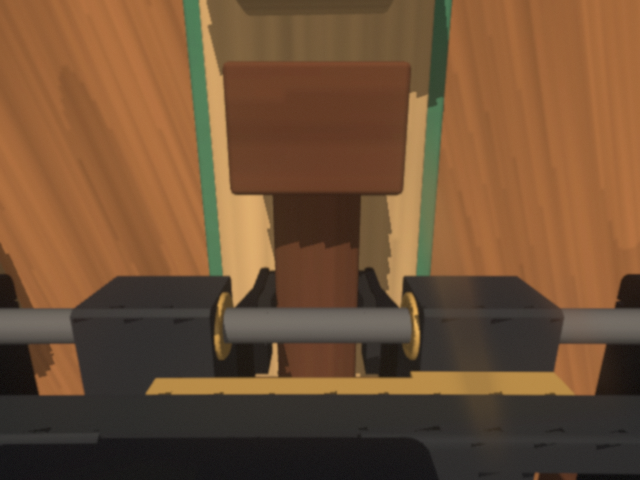

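The wrist view shows the heel over the bed, now nearly centred. The pad's lower front edge is visible at the top, around (236–396, 13). I'll re-measure with the same mask.

```bash
cat > lat.py <<'E'
from h import *
def lat(name,corners,ztop,lo,hi,rows):
    m=np.load(name+".npy",allow_pickle=True).item();im=cv2.imread(f"pics/{name}.png").astype(int)
    A=lambda v:np.degrees(np.arctan2(v[1],v[0]))
    g=(im[...,1]-im[...,2]>8);L=[];Rr=[]
    for v in rows:
        x=np.where(g[v])[0];l=x[(x>lo[0])&(x<lo[1])];r=x[(x>hi[0])&(x<hi[1])]
        if len(l)>2 and len(r)>2: L.append((l.max()+.5,v));Rr.append((r.min()-.5,v))
    l=ray("",L,.02,m);r=ray("",Rr,.02,m);mid=(l+r)/2
    fl=cv2.fitLine(np.float32(mid[:,:2]),cv2.DIST_HUBER,0,.01,.01).ravel().astype(float);fl[:2]*=np.sign(fl[1])
    n=np.array([-fl[1],fl[0]])
    print(len(L),"widths",np.linalg.norm(l-r,axis=1).round(4)[[0,-1]],"yaws",A(l[0]-l[-1]),A(r[0]-r[-1]),A(fl[:2]))
    p=ray("",corners,ztop,m);f=(p[0]+p[1])/2;b=(p[2]+p[3])/2
    print("neck yaw",A(p[1]-p[0])+90,A(p[2]-p[3])+90,A(f-b),"front",f.round(4))
    c=mid.mean(0)[:2]
    for q in(f,b):print("lateral",((q[:2]-fl[2:])@n).round(4))
    return m,fl,n
E
python3 - <<'E'
from lat import *
m,fl,n=lat("w3",[(225,62),(410,62),(403,194),(231,194)],.083,(170,225),(415,460),list(range(2,90,4))+list(range(100,260,6)))
p=ray("",[(247,13),(390,13)],.022,m);print("pad low edge",p.round(4),((p[:,:2]-fl[2:])@n).round(4),"along",(p[:,:2]-[.527,.089])@fl[:2])
E
```

```text
49 widths [0.1003 0.1002] yaws 73.41656929522655 73.38925385320843 73.47233135460881
neck yaw 72.7317685811297 73.05522258653548 72.67104145943519 front [0.5464 0.1401 0.083 ]
lateral -0.0011
lateral -0.0005
pad low edge [[0.5252 0.1756 0.022 ]
 [0.5828 0.1576 0.022 ]] [ 0.0293 -0.031 ] along [0.08249893 0.08160605]
```

Request:
carry_out([
  [0, 0, -0.4, 0.01],
  [0, 0, -0.4, 0],
  [0, 0, -0.2, 0],
  [0, 0, 0, 0],
  [0, 0, 0, 0],
])

```text
time_s: 6.55
tool_pos: [0.5222, 0.0532, 0.2115]
tool_rot: [-65.8, 89.1, -172.4]
force: [0.0, 0.1, -1.5]
grip_width: 0.0338
```

Request:
carry_out([
  [0, 0, -0.15, 0],
  [0, 0, -0.1, 0],
  [0, 0, 0, 0],
  [0, 0, 0, 0],
])

```text
time_s: 6.95
tool_pos: [0.5225, 0.0534, 0.2098]
tool_rot: [-64.0, 89.1, -170.6]
force: [-0.7, 0.4, -1.2]
grip_width: 0.0334
```

Request:
carry_out([
  [0.11, 0.38, 0, 0],
  [0.14, 0.48, 0, 0],
  [0.14, 0.48, 0, 0],
  [0.11, 0.38, 0, 0],
  [0.06, 0.2, 0, 0],
  [0, 0, 0, 0],
  [0, 0, 0, 0],
])

```text
time_s: 7.65
tool_pos: [0.5288, 0.0748, 0.2097]
tool_rot: [-65.1, 89.1, -171.7]
force: [-0.5, -1.5, -0.4]
grip_width: 0.0337
```

Request:
carry_out([
  [0.06, 0.2, 0, 0],
  [0.06, 0.2, 0, 0],
  [0.03, 0.1, 0, 0],
  [0, 0, 0, 0],
  [0, 0, 0, 0],
])

```text
time_s: 8.15
tool_pos: [0.5303, 0.0783, 0.2098]
tool_rot: [-56.1, 89.0, -162.7]
force: [-1.0, -0.2, 1.0]
grip_width: 0.0336
```

Request:
carry_out([
  [0.06, 0.2, 0, 0],
  [0.06, 0.2, 0, 0],
  [0.03, 0.1, 0, 0],
  [0, 0, 0, 0],
  [0, 0, 0, 0],
])

```text
time_s: 8.65
tool_pos: [0.5311, 0.0803, 0.2099]
tool_rot: [-43.0, 88.7, -149.7]
force: [-1.7, -3.1, 0.4]
grip_width: 0.0335
```

Run:
```python
from h import *
from cell import sensors
o=sensors.get_obs();print(o["tool_pos"],o["tool_rot"],o["force"])
m=viewer.camera_model("wrist");im=viewer.read_camera("wrist")[:,:,::-1].copy()
np.save("w4.npy",m,allow_pickle=True);cv2.imwrite("pics/w4.png",im)
s=viewer.read_camera("side")[:,:,::-1];c=viewer.read_camera("scene")[:,:,::-1]
cv2.imwrite("pics/side4.png",s)
a=cv2.resize(s[255:385,195:360],None,fx=3,fy=3,interpolation=cv2.INTER_CUBIC)
b=cv2.resize(c[200:290,310:460],None,fx=2,fy=2,interpolation=cv2.INTER_CUBIC)
o=np.zeros((390,800,3),np.uint8);o[:390,:495]=a;o[:180,500:800]=b
w=cv2.resize(im[0:220,130:510],(300,174));o[190:364,500:800]=w
cv2.imwrite("pics/m4.png",o)
```

```text
[0.53110099 0.08025685 0.20986237] [ -43.03228416   88.67515655 -149.73190444] [-1.72431686 -3.07864268  0.42656019]
```

View pics/m4.png

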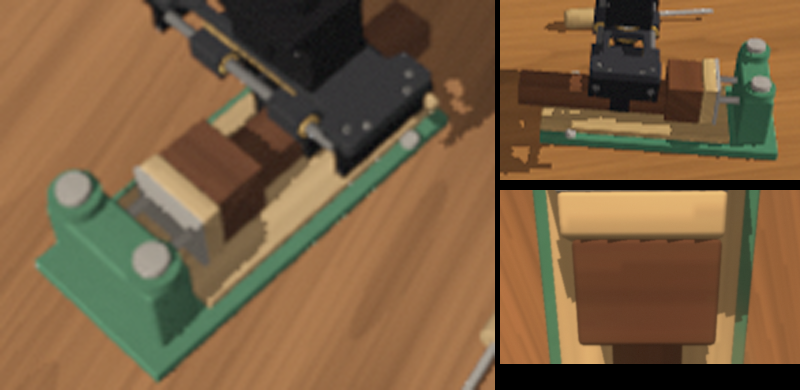

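The heel is on the pad and centred to about 2 mm (the wrist inset shows pad centre 642, heel centre 647). The force is about 3 N, which means contact with travel near 0–1 mm. Next I'll press further in small steps and set the neck down slightly.

Request:
carry_out([
  [0.08, 0.27, -0.05, 0],
  [0.08, 0.27, -0.05, 0],
  [0.08, 0.27, 0, 0],
])

```text
time_s: 9.1
tool_pos: [0.5325, 0.083, 0.2096]
tool_rot: [-31.6, 87.9, -138.5]
force: [-4.5, -6.8, 4.1]
grip_width: 0.0336
```

Request:
carry_out([
  [0, 0, 0, 0],
  [0, 0, 0, 0],
  [0, 0, 0, 0],
])

```text
time_s: 9.4
tool_pos: [0.5325, 0.0829, 0.2097]
tool_rot: [-31.3, 87.9, -138.2]
force: [-2.1, -2.2, 2.0]
grip_width: 0.0335
```

```bash
cat > st.py <<'E'
from cell import sensors
import numpy as np
from scipy.spatial.transform import Rotation as R
y=np.radians(73.45);u=np.array([np.cos(y),np.sin(y),0]);v=np.array([-u[1],u[0],0])
o=sensors.get_obs();M=R.from_euler("xyz",o["tool_rot"],degrees=True).as_matrix();p=o["tool_pos"];g=p+.1635*M[:,0]
d=lambda a:(np.round(1e3*((a-[.527,.089,0])@u),1),np.round(1e3*((a-[.527,.089,0])@v),1),np.round(a[2]*1e3,1))
print("t",o["time_s"],"TCP",d(p),"grasp",d(g),"tilt along,lat deg",np.degrees([M[:,0]@u,M[:,0]@v]).round(2),"jaw",np.degrees(np.arctan2(M[1,1],M[0,1])).round(2),"F along,lat,z",(o["force"]@u).round(2),(o["force"]@v).round(2),o["force"][2].round(2),"T",(o["wrist_torque"]@v).round(2), "jv",abs(o["joint_velocities"]).max().round(2))
E
python3 st.py
python3 - <<'E'
from h import *
m=viewer.camera_model("wrist");im=viewer.read_camera("wrist")[:,:,::-1].copy()
np.save("w5.npy",m,allow_pickle=True);cv2.imwrite("pics/w5.png",im)
E
python3 st.py
```

```text
t 9.4 TCP (np.float64(-4.2), np.float64(-7.0), np.float64(209.7)) grasp (np.float64(-9.3), np.float64(-3.9), np.float64(46.3)) tilt along,lat deg [-1.78  1.1 ] jaw -16.9 F along,lat,z -2.67 1.37 1.98 T 0.46 jv 0.08
t 9.45 TCP (np.float64(-4.3), np.float64(-7.0), np.float64(209.7)) grasp (np.float64(-9.3), np.float64(-3.9), np.float64(46.3)) tilt along,lat deg [-1.78  1.1 ] jaw -16.91 F along,lat,z -4.07 1.62 1.76 T 0.43 jv 0.1
```

View pics/w5.png

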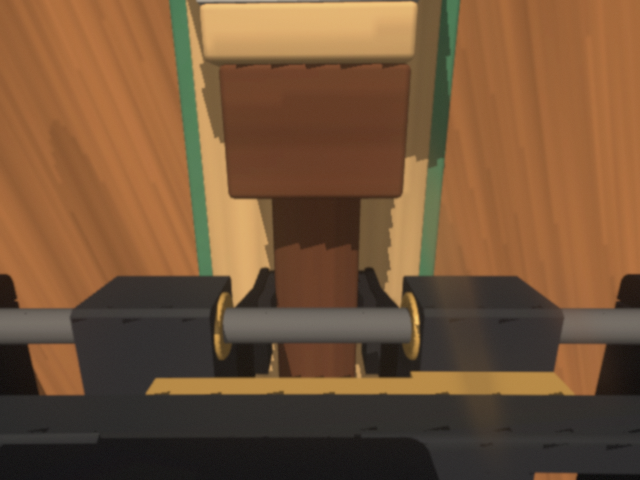

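The grasp point lags by 5 mm because the hand has tilted 1.8° heel-down, and the pad is only just engaged. Zero rows also bleed off the push. I'll use fewer, larger steps with a slight downward press to level the neck, and end on a pushing row.

Request:
carry_out([
  [0.17, 0.58, -0.2, 0],
  [0.17, 0.58, -0.2, 0],
])

```text
time_s: 9.65
tool_pos: [0.5349, 0.0875, 0.2087]
tool_rot: [-23.4, 86.8, -130.5]
force: [-13.6, -15.0, 27.7]
grip_width: 0.0341
```

```bash
python3 st.py
python3 - <<'E'
from cell import viewer
for i in range(4): viewer.read_camera("side")
E
python3 st.py
```

```text
t 9.65 TCP (np.float64(0.8), np.float64(-8.0), np.float64(208.7)) grasp (np.float64(-7.7), np.float64(-4.3), np.float64(45.5)) tilt along,lat deg [-2.95  1.31] jaw -17.11 F along,lat,z -18.24 8.72 27.65 T 4.16 jv 7.48
t 9.85 TCP (np.float64(0.8), np.float64(-8.0), np.float64(208.7)) grasp (np.float64(-7.4), np.float64(-4.4), np.float64(45.5)) tilt along,lat deg [-2.89  1.29] jaw -17.12 F along,lat,z -15.35 7.84 22.44 T 3.6 jv 0.24
```

Pressing down only adds bed friction (Fz about 22 N), so that was counterproductive. I'll unload vertically and push on without any downward press.

Request:
carry_out([
  [0, 0, 0.15, 0],
  [0.03, 0.1, 0.1, 0],
])

```text
time_s: 10.05
tool_pos: [0.5346, 0.0865, 0.211]
tool_rot: [-22.8, 86.6, -130.0]
force: [0.8, -4.1, -3.9]
grip_width: 0.0337
```

```bash
python3 st.py
```

```text
t 10.05 TCP (np.float64(-0.2), np.float64(-8.1), np.float64(211.0)) grasp (np.float64(-9.1), np.float64(-4.2), np.float64(47.8)) tilt along,lat deg [-3.11  1.35] jaw -17.25 F along,lat,z -3.73 -1.92 -3.94 T 0.93 jv 1.35
```

Neck is now free of the bed (Fz negative) and touching the pad at 3.7 N. Pushing with two 6 mm rows.

Request:
carry_out([
  [0.17, 0.57, 0, 0],
  [0.17, 0.57, 0, 0],
])

```text
time_s: 10.25
tool_pos: [0.5373, 0.0952, 0.2094]
tool_rot: [-22.8, 86.3, -130.1]
force: [-3.0, -8.5, -0.2]
grip_width: 0.034
```

```bash
python3 st.py
python3 - <<'E'
from cell import viewer
for i in range(4): viewer.read_camera("side")
E
python3 st.py
```

```text
t 10.25 TCP (np.float64(8.9), np.float64(-8.2), np.float64(209.4)) grasp (np.float64(-0.9), np.float64(-3.9), np.float64(46.3)) tilt along,lat deg [-3.43  1.5 ] jaw -17.4 F along,lat,z -8.95 0.43 -0.17 T 1.57 jv 6.7
t 10.45 TCP (np.float64(8.8), np.float64(-8.2), np.float64(209.4)) grasp (np.float64(-1.0), np.float64(-4.0), np.float64(46.3)) tilt along,lat deg [-3.44  1.5 ] jaw -17.38 F along,lat,z -8.78 -0.26 0.96 T 1.43 jv 0.16
```

The push is steady at 8.8 N with Fz near 0, and the force holds with the arm still. A look to verify level, centring and travel.

```bash
python3 - <<'E'
from h import *
m=viewer.camera_model("wrist");im=viewer.read_camera("wrist")[:,:,::-1].copy()
np.save("w6.npy",m,allow_pickle=True);cv2.imwrite("pics/w6.png",im)
s=viewer.read_camera("side")[:,:,::-1];c=viewer.read_camera("scene")[:,:,::-1]
o=np.zeros((600,800,3),np.uint8)
o[:290,:376]=cv2.resize(s[255:385,195:360],None,fx=2.28,fy=2.24,interpolation=cv2.INTER_CUBIC)[:290,:376]
o[:290,380:800]=cv2.resize(im[0:260,130:507],(420,290))
o[300:600,:]=cv2.resize(c[210:285,300:500],(800,300),interpolation=cv2.INTER_CUBIC)
cv2.imwrite("pics/m6.png",o)
E
python3 st.py
```

```text
t 10.6 TCP (np.float64(8.7), np.float64(-8.2), np.float64(209.4)) grasp (np.float64(-1.1), np.float64(-3.9), np.float64(46.3)) tilt along,lat deg [-3.44  1.51] jaw -17.39 F along,lat,z -8.17 0.06 0.76 T 1.44 jv 0.06
```

View pics/m6.png

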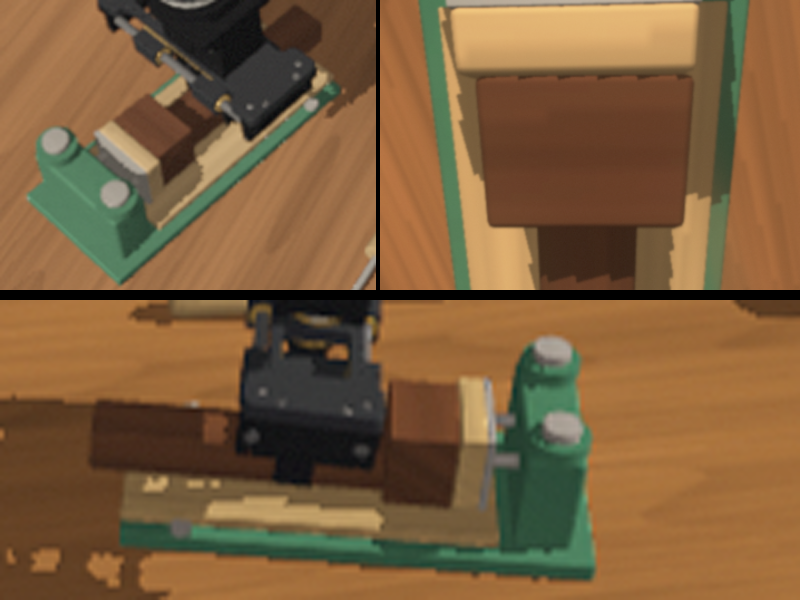

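```bash
python3 - <<'E'
from lat import *
y=np.radians(73.45);u=np.array([np.cos(y),np.sin(y),0]);v=np.array([-u[1],u[0],0]);F=np.array([.527,.089,0])
c=lambda P:((proj("scene",P)-[300,210])*4+[0,300]).round(0)
for t in(0,1,2,3):
  yn=np.radians(72.6);a=np.radians(t);hx=np.array([np.cos(yn)*np.cos(a),np.sin(yn)*np.cos(a),-np.sin(a)]);hz=np.array([np.cos(yn)*np.sin(a),np.sin(yn)*np.sin(a),np.cos(a)]);hy=np.cross(hz,hx)
  H=F+91*u-3.9*1e-3*v*1 if 0 else F+.091*u-.0039*v+[0,0,.0205]
  f=lambda x,yy,z:H+(x-.09)*hx+yy*hy+z*hz
  print(t,"tail nb,nt,ft",c([f(-.12,-.017,0),f(-.12,-.017,.028),f(-.12,.017,.028)]).tolist(),"heel back nb,nt; front nt",c([f(.05,-.028,0),f(.05,-.028,.05),f(.09,-.028,.05)]).tolist())
print("bed corner near",c([F-.095*u-.0529*v+[0,0,.02]]))
m,fl,n=lat("w6",[(217,69),(409,68),(401,203),(225,203)],.07,(160,215),(415,470),list(range(4,90,4))+list(range(100,230,6)))
p=ray("",[(195,66),(412,64)],.07,m);print("pad top front edge",((p[:,:2]-fl[2:])@n).round(4),"along",(p[:,:2]-F[:2])@fl[:2])
E
python3 st.py
```

```text
0 tail nb,nt,ft [[90.0, 466.0], [90.0, 428.0], [97.0, 393.0]] heel back nb,nt; front nt [[381.0, 502.0], [389.0, 433.0], [461.0, 439.0]]
1 tail nb,nt,ft [[90.0, 461.0], [91.0, 423.0], [98.0, 388.0]] heel back nb,nt; front nt [[381.0, 501.0], [391.0, 433.0], [463.0, 439.0]]
2 tail nb,nt,ft [[90.0, 456.0], [92.0, 418.0], [99.0, 383.0]] heel back nb,nt; front nt [[381.0, 500.0], [393.0, 432.0], [465.0, 439.0]]
3 tail nb,nt,ft [[90.0, 451.0], [93.0, 414.0], [100.0, 378.0]] heel back nb,nt; front nt [[381.0, 499.0], [395.0, 431.0], [466.0, 440.0]]
bed corner near [[126. 508.]]
42 widths [0.0969 0.1004] yaws 71.221347093102 73.45846490456773 73.62952045193292
neck yaw 72.84636042579767 73.05277595846232 72.49399686236968 front [0.5572 0.1734 0.07  ]
lateral -0.0019
lateral -0.0012
pad top front edge [ 0.0313 -0.0297] along [0.09068976 0.09008253]
t 10.6 TCP (np.float64(8.7), np.float64(-8.2), np.float64(209.4)) grasp (np.float64(-1.1), np.float64(-3.9), np.float64(46.3)) tilt along,lat deg [-3.44  1.51] jaw -17.39 F along,lat,z -8.17 0.06 0.76 T 1.44 jv 0.06
```

Every check is within limits:
- **Level:** the tail corner at (92,467) matches a level neck, predicted at (90,466).
- **Travel:** the pad face moved from about 82 to 90.4 mm, so 8–9 mm.
- **Force:** about 8.5 N.
- **Squareness and centring:** yaw error about 0.7°, off-centre by about 2–3 mm.

I'm handing in.

```bash
python3 -c "
from cell import env
print(env.sign_off())"; python3 st.py
```

```text
the job is handed in; nothing more can be done
None
the job is handed in; nothing more can be done
```

I gripped the dark neck blank at its origin, laid it on the bed and pressed its heel against the pad. I handed the job in at 10.6 s, still gripping at 30 N with the push held; no verdict was reported.

**Last checks before handing in:**

| Check | Measured | Allowed |
|---|---|---|
| Push along the fixture | 8.2–8.8 N, slowly easing over 0.35 s | 5–13 N |
| Pad travel (wrist view) | about 8.5 mm | 5–15 mm |
| Heel off centre | about 2–3 mm | 8 mm |
| Neck out of square | about 0.7° | 4° |
| Neck level (scene view) | within about 1°, underside on the bed | 4°, −4 to +5 mm |

The arm was almost still. I made no contact with the stick, jar or screwdriver that I know of, but I did not re-measure them at the end.

**What went wrong or disagreed:**
- **Failed push:** one earlier push with downward pressure only added bed friction, up to about 28 N vertical, so I backed it off.
- **Hand tilt:** the hand itself ended tilted about 3.4° along the fixture and 1.5° sideways. The neck seems to have pivoted in the fingers and stayed flat, but I did not measure its sideways tilt separately.
- **Fixture middle line:** the side and wrist cameras differed by about 3 mm on where it lies. I used the wrist camera.

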